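# Gather the collars in the tote's yellow corner over the catch dish

### The job

Pick up the white parts tote by its black grip and tilt it so that all four brass collars slide together into its yellow corner, then keep holding it tilted, yellow corner lowest, with that corner a little above the middle of the steel catch dish and touching nothing, so that I can pick the collars out over the dish. Lose no collar, and leave the dish and the other things on the bench where they stand. Finish while still holding the tote: do not set it down or let go.

Things in the scene. Friction and masses are not known exactly. Their poses are not given: they have to be found in the camera images.
- tote_handle (a point): Centre of the tote's black grip bar, over the tote's middle, 100 mm above its underside. The bar runs along the tote's y: 14 mm wide (x), 24 mm tall, 140 mm long, free beneath, on a black post (22 x 5 mm) at each end, outside the long walls. Axes: the tote's own, z up when level; its yellow corner is at +x, +y.
- tote_corner (a point): Inner bottom corner of the tote's yellow corner, on the inner floor: +86 mm in the tote's x, +61 mm in its y and 96 mm below tote_handle. The rim and the walls are yellow for 45 mm each way from this corner; the other three corners are white. Axes: the tote's own.
- tote_floor (a point): Middle of the tote's inner floor, 96 mm below tote_handle; axes the tote's own. The tote is an open white plastic box 180 (x) x 130 (y) x 45 mm tall, walls and floor 4 mm thick, about 0.3 kg.
- dish: round steel catch dish, open upwards, 110 mm across the rim, 40 mm tall, loose; origin at the centre of its underside. It stands to the left or the right of the tote.
- collar0_center (a point): Centre of one of four loose brass collars lying in the tote: discs 18 mm across, 10 mm tall, 18 g. They slide on the tote's floor at a slope of about 9 to 15 degrees; lying against a wall, they need 17 to 27 degrees of tilt towards the corner to slide on along it, and about 35 degrees moves them surely.
- collar1_center (a point): Centre of one of four loose brass collars lying in the tote: discs 18 mm across, 10 mm tall, 18 g. They slide on the tote's floor at a slope of about 9 to 15 degrees; lying against a wall, they need 17 to 27 degrees of tilt towards the corner to slide on along it, and about 35 degrees moves them surely.
- collar2_center (a point): Centre of one of four loose brass collars lying in the tote: discs 18 mm across, 10 mm tall, 18 g. They slide on the tote's floor at a slope of about 9 to 15 degrees; lying against a wall, they need 17 to 27 degrees of tilt towards the corner to slide on along it, and about 35 degrees moves them surely.
- collar3_center (a point): Centre of one of four loose brass collars lying in the tote: discs 18 mm across, 10 mm tall, 18 g. They slide on the tote's floor at a slope of about 9 to 15 degrees; lying against a wall, they need 17 to 27 degrees of tilt towards the corner to slide on along it, and about 35 degrees moves them surely.
- lens_tube: bystander: black metal lens tube standing upright, 54 mm across, 74 mm tall, glass on top; origin at the centre of its underside.
- red_box: bystander: closed red box 85 x 60 x 40 mm with a white label on top; origin at the centre of its underside.
- wafer_box: bystander: flat round white wafer box, 104 mm across, 13 mm tall; origin at the centre of its underside.
- driver: bystander: screwdriver with yellow handle, about 200 mm long, lying on the bench.
- post_holder: bystander: dark steel post holder, round 60 mm foot, 83 mm tall; origin at the centre of its underside.
Not all that is in view belongs to the job. What is shaped like the part that bears tote_handle but green is not meant. Of the things shaped like the dish, the steel one is meant.

How it is judged:
By the outcome, as a careful person would: the job done as asked, in the order asked, and still so for the second after the job is handed in, while the arm keeps its last pose, push and grip.
It also fails if it takes over 35 s, if anything falls off the work surface, if the arm or the gripper's body presses on something with over 40 N, if the wrist force passes 120 N, or if a joint passes its speed limit or range.

### The arm

A 6-joint arm with a two-finger parallel gripper is mounted at the origin on the work surface. World frame = base frame: x ahead of the robot, y to its left, z up, the work surface at z = 0. Lengths are in m, angles in rad, forces in N, time in s.
With the tool pointing down it reaches from about 0.35 to 0.85 m from the base axis. Payload 8.1 kg.
Tool frame: the origin (TCP) lies on the mounting face of the last link; the fingertips stand 186 mm ahead of it and the grasp point (between the pads) lies 167 mm ahead of it; z points along the fingers, y is the line along which they close (so a half turn about z gives the same grasp; the last joint's range is limited). The gripper opens to 93 mm and grips with 3 to 60 N. Pads are 15 mm wide; open, the fingers measure 128 mm over their backs; the gripper's body (75 mm by 188 mm) begins 65 mm behind the grasp point.
Start: joints at [1.155, 0.13, 1.488, -0, 1.523, -0.085], TCP at [0.195, 0.567, 0.405] pointing down, gripper open.
Joint ranges: [-2.96, 2.96], [-0.89, 2.26], [0.02, 2.5], [-1.34, 4.48], [0, 2.73], [-2.66, 2.66]. Speed limits (rad/s): [2.39, 2.39, 2.79, 3.14, 3.14, 3.14].

### API

Orientations are given as a rotation vector (axis times angle).
In Python, from plant import read_state, read_camera, camera_params, close_job gives the robot as it stands. The module is installed in compiled form; this text tells all that it offers.
- The arm moves only by the tool servo_tool, never from a script. Its argument "increments" is a list of rows, each an object with "slide": the shift along the tool's x, y, z in mm, a list of three; "dr": the turn, a rotation vector about the tool's x, y, z in rad, a list of three; "jaw": the closure, from 0 (fully open) to 1 (shut). In form: [{"slide": [x, y, z], "dr": [ax, ay, az], "jaw": jaw}, ...]. A call has 1 to 20 rows; each row is the pose to reach, as a shift and turn from the pose commanded when the call began, along the tool's axes at that moment; what a row does not reach only later rows make up. A row lasts 1/10 s, in which the tool goes at most 50 mm and 8.59 degrees, less where a joint would pass 70% of its speed; a pose out of reach is approached as far as the arm can. A call with a gripper value outside its range is refused whole. The fingers move at their own pace and stop on an object; "force" is the grip in N (left out, the last holds). Time passes only in rows, so rows that repeat a pose let the fingers close. It gives the time, the measured TCP pose, the force, the opening and the grip force at its end, in the units of the state.
- read_state(): the state, without advancing time (a new reading comes with each control period).
- read_camera(name): name is "side" or "top" or "wrist"; returns (picture, depth): 384x512x3 uint8, red, green, blue; 384x512 float32, m along the optical axis (not along the pixel's ray), 0 where there is no reading.
- camera_params(name): a dict with "fx", "fy", "cx", "cy" (pixels), "rvec" (rotation vector, rad) and "tvec" (3), from world to camera coordinates, as OpenCV has them. Camera axes: x right, y down, z forward; pixel columns grow to the right and rows downward; lengths in m; the calibration is good to about 2 mm. A picture is of the moment at which its call begins: read the wrist's pose just before it. camera_params takes no time and is no camera call; for the wrist camera it gives the pose at the moment of the call.
- close_job(): hands the job in; it is judged then, once.
The state is a dict: "t": time; "q": joint angles; "dq": joint speeds; "joint_torque": joint torques, N m; "tool_pos": TCP position; "orientation": TCP orientation; "force": force on the tool from outside, world axes, zero at the start; "wrist_torque": the same for the moment, N m; "opening": finger opening in m; "gripper_force": force on a finger pad.
Only numpy, scipy, OpenCV 4.12 (cv2) and the standard library are available. Lean on these libraries where they do the work, as an engineer would, in place of code of your own. Each camera call takes 0.05 s, during which the arm holds its last target. There are 200 camera calls.

## Working session

There is one attempt and no reset: what is moved stays moved. The work goes in short steps, Python scripts to look and compute and a tool call to move; the robot and the scene stay as the last step left them, time stands still between calls to the robot, and variables do not carry over. Pictures are saved under pics/ and viewed, at most 10 in all, crops included, and the job is handed in when it is done.

Besides the shell and the picture viewer there is one more tool, called by a JSON object that holds its "op" and its "data", one argument or row to a line. servo_tool: Moves the arm, as the interface text tells. Its arguments: {"type":"object","properties":{"increments":{"type":"array"},"force":{"type":"number"}},"required":["increments"]}

```bash
mkdir -p pics
cat > h.py <<'E'
import numpy as np, cv2
from plant import *
def cam(n):
    p=camera_params(n); R=cv2.Rodrigues(np.array(p["rvec"],float))[0]; return p,R,np.array(p["tvec"],float)
def pts(n,depth,P=None):
    p,R,t=P or cam(n); v,u=np.mgrid[:384,:512]
    c=np.stack([(u-p["cx"])/p["fx"]*depth,(v-p["cy"])/p["fy"]*depth,depth],-1)
    return (c-t)@R
def ray(P,u,v,z):
    p,R,t=P; d=R.T@np.array([(u-p["cx"])/p["fx"],(v-p["cy"])/p["fy"],1]); o=-R.T@t
    return o+d*(z-o[2])/d[2]
def proj(P,X):
    p,R,t=P; c=R@np.array(X)+t; return p["fx"]*c[0]/c[2]+p["cx"],p["fy"]*c[1]/c[2]+p["cy"]
E
python3 - <<'E'
from h import *
s=read_state();print(s)
a={}
for n in ["top","side"]:
    im,d=read_camera(n); np.savez(f"{n}0.npz",im=im,d=d)
    cv2.imwrite(f"pics/{n}0.png",im[...,::-1]); 
    p,R,t=cam(n);print(n,p,-R.T@t)
E
```

```text
{'t': 0.0, 'q': array([ 1.15458404e+00,  1.31165433e-01,  1.48926886e+00,  2.41288380e-05,
        1.52298305e+00, -8.54075074e-02]), 'dq': array([-0.00091375, -0.00072974,  0.00010837,  0.00103781,  0.00164418,
       -0.00187089]), 'joint_torque': array([ 1.65675661e-03, -5.59854198e+01, -4.91750336e+01,  7.69145228e-02,
        3.54853109e-02, -1.05645943e-04]), 'tool_pos': array([0.19477081, 0.5672713 , 0.40369031]), 'orientation': array([-5.17184064e-01, -3.09824555e+00,  2.76671707e-03]), 'force': array([ 0.57525411, -0.27934023,  0.28277594]), 'wrist_torque': array([-0.02175151,  0.00021832,  0.00344026]), 'gripper_force': 0.0, 'opening': 0.09296302019608413}
top {'fx': 431.40549074278493, 'fy': 431.40549074278493, 'cx': 252.3293465866148, 'cy': 193.5555322800255, 'rvec': array([ 2.15767138, -2.11425051,  0.18043379]), 'tvec': array([0.01071701, 0.51094178, 1.38738603])} [0.27448737 0.02249275 1.45264143]
side {'fx': 355.13974829381266, 'fy': 355.13974829381266, 'cx': 253.89483757839787, 'cy': 193.6768772966042, 'rvec': array([ 2.39365675, -0.57587181,  0.21737564]), 'tvec': array([-0.43457006,  0.23269432,  1.06094829])} [ 0.15271998 -0.63815628  0.9685258 ]
```

View pics/top0.png

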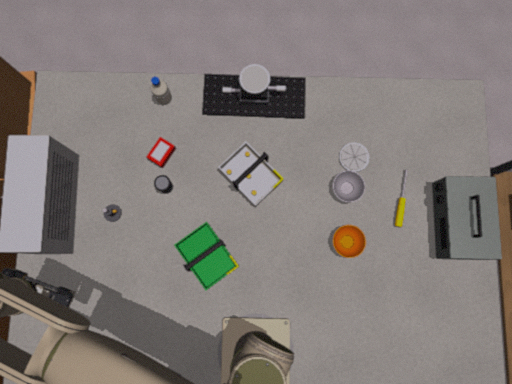

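View pics/side0.png

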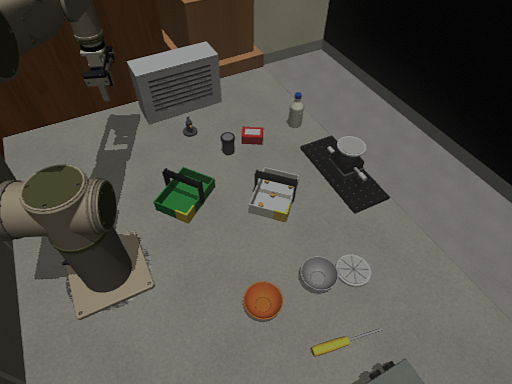

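Top view: the white tote is centred at about (251,174), with its black bar from (235,190) to (268,153) and the yellow corner at about (282,180). There are two candidates each for tote and dish. The green tote at (207,256) is the wrong colour, so the white one is meant. The orange bowl at (348,241) is ruled out, so the grey steel dish at (348,187) is meant, with the wafer box next to it at (354,156).

Run:
```python
from h import *
T=np.load("top0.npz");S=np.load("side0.npz")
for n,D in (("top",T),("side",S)):
    im=D["im"];d=D["d"];P=cam(n);X=pts(n,d,P);mx=im.max(-1).astype(int)
    inb=lambda c,r:(np.linalg.norm(X[...,:2]-c,axis=-1)<r)
    c0=ray(P,*((251,174) if n=="top" else (274,195)),0.03)[:2]
    bar=inb(c0,0.13)&(mx<60)&(X[...,2]>.085)&(d>0)
    b=X[bar]; print(n,"bar n",bar.sum(),"z pct",np.percentile(b[:,2],[5,50,95]))
    top=b[b[:,2]>np.percentile(b[:,2],50)-.004] if n=="top" else b[b[:,2]>.1]
    (u,v),(w,h),ang=cv2.minAreaRect(b[:,:2].astype(np.float32)*1000)
    print(" rect mm",u,v,w,h,ang," median",np.median(top,0))
    tote=inb(c0,0.13)&(X[...,2]>.03)&(X[...,2]<.06)&(d>0)
    r=cv2.minAreaRect(X[tote][:,:2].astype(np.float32)*1000); print(" rim rect",r,"z",np.percentile(X[tote][:,2],[50,90]),cv2.boxPoints(r).tolist())
    hsv=cv2.cvtColor(im,cv2.COLOR_RGB2HSV)
    y=inb(c0,.13)&(hsv[...,0]>20)&(hsv[...,0]<34)&(hsv[...,1]>150)&(X[...,2]>.035); print(" yellow",y.sum(),X[y].mean(0))
    dc=ray(P,*((348,187) if n=="top" else (319,276)),.04)[:2]
    m=inb(dc,.075)&(X[...,2]>.03)&(d>0)
    (cx,cy),rr=cv2.minEnclosingCircle(X[m][:,:2].astype(np.float32)*1000);print(" dish",cx,cy,rr,"ztop",np.percentile(X[m][:,2],[50,95]),m.sum())
im=T["im"][...,::-1]
a=cv2.resize(im[130:220,200:300],(400,360),interpolation=2);b=cv2.resize(im[130:220,310:410],(400,360),interpolation=2)
cv2.imwrite("pics/c1.png",np.hstack([a,b]))
# wrist camera geometry
p,R,t=cam("wrist");print("wrist",-R.T@t,R[2])
```

```text
top bar n 157 z pct [0.10563895 0.11217686 0.11753095]
 rect mm 578.03125 28.490642547607422 17.950550079345703 136.82907104492188 44.29730987548828  median [0.58124901 0.02705681 0.1124573 ]
 rim rect ((580.1433715820312, 30.419021606445312), (181.9650115966797, 136.66513061523438), 44.59760284423828) z [0.04477151 0.04953724] [[467.380859375, 15.194656372070312], [563.336669921875, -82.11848449707031], [692.9058837890625, 45.64338684082031], [596.9500732421875, 142.95652770996094]]
 yellow 44 [ 0.56127999 -0.0501482   0.05090472]
 dish 543.60498046875 -300.89483642578125 55.52919387817383 ztop [0.03823474 0.04393488] 222
side bar n 300 z pct [0.09181051 0.10806956 0.11358963]
 rect mm 580.4456787109375 25.32583236694336 23.692298889160156 138.04315185546875 44.463775634765625  median [0.57947502 0.02231256 0.10999637]
 rim rect ((580.4165649414062, 26.8316650390625), (184.90826416015625, 139.6571044921875), 44.33726501464844) z [0.04163618 0.04678262] [[465.4880065917969, 12.161323547363281], [563.0916748046875, -87.72679138183594], [695.3450927734375, 41.50200653076172], [597.741455078125, 141.39012145996094]]
 yellow 36 [ 0.56095521 -0.06730251  0.04357028]
 dish 543.8001098632812 -301.2076110839844 55.153663635253906 ztop [0.03759747 0.04107804] 274
wrist [0.13319646 0.58832953 0.38327349] [ 0.22441431 -0.07882436 -0.97130064]
```

View pics/c1.png

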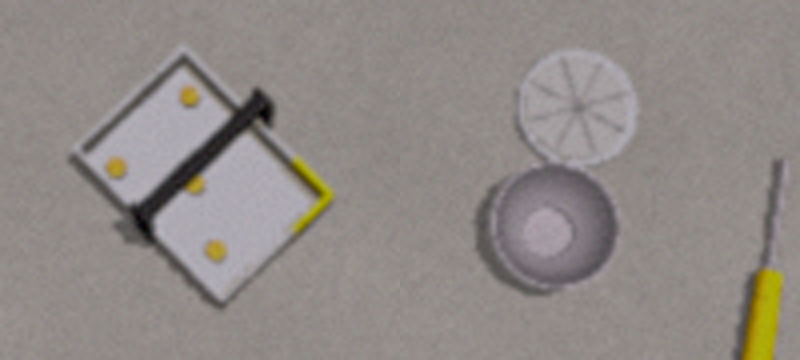

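The crop confirms the white tote with the black bar and yellow corner, and the grey steel dish (centre (544,-301) mm, rim at 40 mm in both views). The bar centre is about (580,27) mm with its top at 112 mm. The sizes match the text. Next I work out the hover move.

```bash
cat >> h.py <<'E'
from scipy.spatial.transform import Rotation as Ro
def totepose(yaw,tilt=0,az=45.):
    "tote rotation: yaw of tote x (deg), tilted so that the tote-frame direction az is lowest"
    a=np.radians(az); return Ro.from_euler('z',yaw,degrees=True)*Ro.from_rotvec(np.radians(tilt)*np.array([-np.sin(a),np.cos(a),0]))
T2T=Ro.from_matrix(np.array([[0,-1,0],[-1,0,0],[0,0,-1.]]).T) # tool axes in tote: x=-ty,y=-tx,z=-tz
def rel(pos,rot,base=None):
    s=read_state(); p0,R0=base or (s["tool_pos"],Ro.from_rotvec(s["orientation"]))
    return (R0.inv().apply(pos-p0)*1000).round(1),(R0.inv()*rot).as_rotvec().round(4)
E
python3 - <<'E'
from h import *
tr=totepose(-135.5); print(rel(np.array([.58,.027,.40]),tr*T2T))
E
```

```text
(array([-539.8, -385.9,    4.4]), array([-1.600e-03,  2.000e-04,  4.633e-01]))
```

{"op": "servo_tool", "data": {
  "increments": [
    {"slide": [-27, -19, 0], "dr": [0, 0, 0.023], "jaw": 0},
    {"slide": [-54, -39, 0], "dr": [0, 0, 0.046], "jaw": 0},
    {"slide": [-84, -60, 1], "dr": [0, 0, 0.072], "jaw": 0},
    {"slide": [-115, -82, 1], "dr": [0, 0, 0.1], "jaw": 0},
    {"slide": [-150, -107, 1], "dr": [0, 0, 0.13], "jaw": 0},
    {"slide": [-185, -132, 1], "dr": [0, 0, 0.16], "jaw": 0},
    {"slide": [-220, -157, 2], "dr": [0, 0, 0.19], "jaw": 0},
    {"slide": [-255, -182, 2], "dr": [0, 0, 0.22], "jaw": 0},
    {"slide": [-290, -207, 2], "dr": [0, 0, 0.25], "jaw": 0},
    {"slide": [-325, -232, 3], "dr": [0, 0, 0.28], "jaw": 0},
    {"slide": [-360, -257, 3], "dr": [0, 0, 0.31], "jaw": 0},
    {"slide": [-395, -282, 3], "dr": [0, 0, 0.34], "jaw": 0},
    {"slide": [-430, -307, 3], "dr": [0, 0, 0.37], "jaw": 0},
    {"slide": [-460, -329, 4], "dr": [0, 0, 0.4], "jaw": 0},
    {"slide": [-490, -350, 4], "dr": [0, 0, 0.42], "jaw": 0},
    {"slide": [-515, -368, 4], "dr": [0, 0, 0.44], "jaw": 0},
    {"slide": [-532, -380, 4], "dr": [0, 0, 0.455], "jaw": 0},
    {"slide": [-540, -386, 4], "dr": [0, 0, 0.463], "jaw": 0},
    {"slide": [-540, -386, 4], "dr": [0, 0, 0.463], "jaw": 0},
    {"slide": [-540, -386, 4], "dr": [0, 0, 0.463], "jaw": 0}
  ],
  "force": 60
}}

```text
t: 2.1
tool_pos: [0.5799, 0.0276, 0.4004]
orientation: [-1.213, -2.897, -0.0]
force: [0.5, 0.7, 1.1]
opening: 0.093
gripper_force: 0.0
```

Run:
```python
from h import *
s=read_state();print(s["t"],s["q"].round(3),s["tool_pos"],s["orientation"])
P=cam("wrist");im,d=read_camera("wrist");cv2.imwrite("pics/w1.png",im[...,::-1])
X=pts("wrist",d,P);m=(im.max(-1)<60)&(d>0)&(X[...,2]>.085)&(X[...,2]<.125)&(np.linalg.norm(X[...,:2]-[.58,.027],axis=-1)<.09)
b=X[m];print(m.sum(),np.percentile(b[:,2],[5,50,90,97]),cv2.minAreaRect(b[b[:,2]>.107][:,:2].astype(np.float32)*1000), cv2.minAreaRect(b[:,:2].astype(np.float32)*1000))
t=(im.min(-1)>110)&(d>0)&(X[...,2]>.038)&(X[...,2]<.055)&(np.linalg.norm(X[...,:2]-[.58,.027],axis=-1)<.13)
print(cv2.minAreaRect(X[t][:,:2].astype(np.float32)*1000))
print(rel(np.array([.58,.027,.267]),totepose(-135.5)*T2T))
```

```text
2.1 [-0.041  0.08   1.55   0.     1.512 -0.818] [0.57985313 0.02763594 0.40044665] [-1.21330722e+00 -2.89685584e+00 -1.80999463e-04]
2001 [0.10898719 0.1112875  0.1122412  0.11262125] ((581.1260375976562, 27.56039810180664), (20.598007202148438, 138.83656311035156), 45.087501525878906) ((581.1260375976562, 27.56039810180664), (20.598007202148438, 138.83656311035156), 45.087501525878906)
((581.4257202148438, 27.07830047607422), (181.37530517578125, 131.32540893554688), 45.15935134887695)
(array([ -0.9,  -0.5, 133.6]), array([-0.0001, -0.0007,  0.0014]))
```

View pics/w1.png

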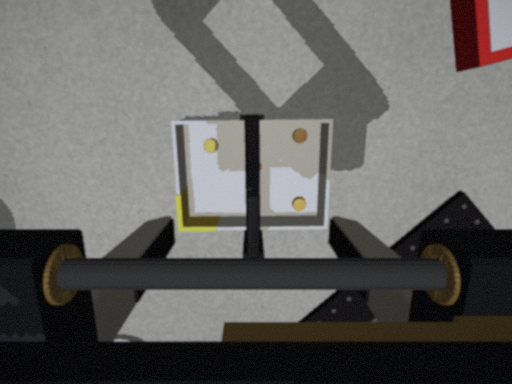

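The wrist view shows the bar at column 252, midway between the fingers (about 145 and 360), with the yellow corner bottom-left at (185,225). The refined bar centre is (581,27.3) mm, top 112 mm, yaw 45.1°. Descending to grip.

{"op": "servo_tool", "data": {
  "increments": [
    {"slide": [-1, 0, 20], "dr": [0, 0, -0.005], "jaw": 0},
    {"slide": [-1, 0, 45], "dr": [0, 0, -0.008], "jaw": 0},
    {"slide": [-1, 0, 70], "dr": [0, 0, -0.008], "jaw": 0},
    {"slide": [-1, 0, 95], "dr": [0, 0, -0.008], "jaw": 0},
    {"slide": [-1, 0, 115], "dr": [0, 0, -0.008], "jaw": 0},
    {"slide": [-1, 0, 127], "dr": [0, 0, -0.008], "jaw": 0},
    {"slide": [-1, 0, 133], "dr": [0, 0, -0.008], "jaw": 0},
    {"slide": [-1, 0, 133.5], "dr": [0, 0, -0.008], "jaw": 0},
    {"slide": [-1, 0, 133.5], "dr": [0, 0, -0.008], "jaw": 1},
    {"slide": [-1, 0, 133.5], "dr": [0, 0, -0.008], "jaw": 1},
    {"slide": [-1, 0, 133.5], "dr": [0, 0, -0.008], "jaw": 1},
    {"slide": [-1, 0, 133.5], "dr": [0, 0, -0.008], "jaw": 1},
    {"slide": [-1, 0, 133.5], "dr": [0, 0, -0.008], "jaw": 1},
    {"slide": [-1, 0, 133.5], "dr": [0, 0, -0.008], "jaw": 1},
    {"slide": [-1, 0, 133.5], "dr": [0, 0, -0.008], "jaw": 1},
    {"slide": [-1, 0, 133.5], "dr": [0, 0, -0.008], "jaw": 1}
  ],
  "force": 60
}}

```text
t: 3.75
tool_pos: [0.5809, 0.0263, 0.2672]
orientation: [-1.203, -2.902, 0.0]
force: [-0.7, -0.1, -0.4]
opening: 0.0337
gripper_force: 0.0
```

{"op": "servo_tool", "data": {
  "increments": [
    {"slide": [0, 0, 0], "dr": [0, 0, 0], "jaw": 1},
    {"slide": [0, 0, 0], "dr": [0, 0, 0], "jaw": 1},
    {"slide": [0, 0, 0], "dr": [0, 0, 0], "jaw": 1},
    {"slide": [0, 0, 0], "dr": [0, 0, 0], "jaw": 1},
    {"slide": [0, 0, 0], "dr": [0, 0, 0], "jaw": 1},
    {"slide": [0, 0, 0], "dr": [0, 0, 0], "jaw": 1},
    {"slide": [0, 0, 0], "dr": [0, 0, 0], "jaw": 1}
  ],
  "force": 60
}}

```text
t: 4.45
tool_pos: [0.581, 0.0264, 0.2673]
orientation: [1.203, 2.902, 0.0]
force: [1.2, 1.2, -1.2]
opening: 0.0137
gripper_force: 60.0
```

Gripped (opening 13.7 mm, 60 N). Lifting.

{"op": "servo_tool", "data": {
  "increments": [
    {"slide": [0, 0, -4], "dr": [0, 0, 0], "jaw": 1},
    {"slide": [0, 0, -12], "dr": [0, 0, 0], "jaw": 1},
    {"slide": [0, 0, -24], "dr": [0, 0, 0], "jaw": 1},
    {"slide": [0, 0, -40], "dr": [0, 0, 0], "jaw": 1},
    {"slide": [0, 0, -58], "dr": [0, 0, 0], "jaw": 1},
    {"slide": [0, 0, -76], "dr": [0, 0, 0], "jaw": 1},
    {"slide": [0, 0, -94], "dr": [0, 0, 0], "jaw": 1},
    {"slide": [0, 0, -110], "dr": [0, 0, 0], "jaw": 1},
    {"slide": [0, 0, -122], "dr": [0, 0, 0], "jaw": 1},
    {"slide": [0, 0, -128], "dr": [0, 0, 0], "jaw": 1},
    {"slide": [0, 0, -130], "dr": [0, 0, 0], "jaw": 1},
    {"slide": [0, 0, -130], "dr": [0, 0, 0], "jaw": 1}
  ]
}}

```text
t: 5.65
tool_pos: [0.5808, 0.0263, 0.3969]
orientation: [-1.203, -2.902, 0.0]
force: [1.1, 0.3, -3.4]
opening: 0.0135
gripper_force: 60.0
```

```bash
cat >> h.py <<'E'
def goal(dish,zc,yaw,tilt,az=45.):
    "TCP pose that puts tote_corner over dish at height zc"
    tr=totepose(yaw,tilt,az); h=np.array([*dish,zc])-tr.apply([.086,.061,-.096]); return h+tr.apply([0,0,.167]),tr*T2T
E
python3 - <<'E'
from h import *
s=read_state();print(s["t"],s["force"],s["q"].round(3),s["tool_pos"])
dish=(.5437,-.301)
for yaw in (101,):
  ptilt,rt=goal(dish,.075,yaw,37); pup,_=goal(dish,.15,yaw,37)
  print("final",ptilt,"up",pup)
# level pose at the raised tilted handle-ish TCP, yaw 101
r0=totepose(101)*T2T
p=np.array([pup[0],pup[1],.397]); 
print("level",rel(p,r0))
print("tilt from level",rel(pup,rt,(p,r0)))
E
```

```text
5.65 [ 1.14377897  0.33847341 -3.44047074] [-0.043  0.084  1.552  0.     1.506 -0.828] [0.58084085 0.02629886 0.39690694]
final [ 0.47141857 -0.27356868  0.34759662] up [ 0.47141857 -0.27356868  0.42259662]
level (array([-134.8, -289.4,   -0. ]), array([-7.0000e-04,  1.0000e-04,  2.1638e+00]))
tilt from level (array([  0. ,   0. , -25.6]), array([-0.4566,  0.4566, -0.    ]))
```

{"op": "servo_tool", "data": {
  "increments": [
    {"slide": [-2, -4, 0], "dr": [0, 0, 0.03], "jaw": 1},
    {"slide": [-7, -14, 0], "dr": [0, 0, 0.108], "jaw": 1},
    {"slide": [-13, -29, 0], "dr": [0, 0, 0.216], "jaw": 1},
    {"slide": [-21, -46, 0], "dr": [0, 0, 0.346], "jaw": 1},
    {"slide": [-30, -64, 0], "dr": [0, 0, 0.476], "jaw": 1},
    {"slide": [-38, -81, 0], "dr": [0, 0, 0.606], "jaw": 1},
    {"slide": [-46, -98, 0], "dr": [0, 0, 0.736], "jaw": 1},
    {"slide": [-54, -116, 0], "dr": [0, 0, 0.866], "jaw": 1},
    {"slide": [-62, -133, 0], "dr": [0, 0, 0.995], "jaw": 1},
    {"slide": [-70, -150, 0], "dr": [0, 0, 1.125], "jaw": 1},
    {"slide": [-78, -168, 0], "dr": [0, 0, 1.255], "jaw": 1},
    {"slide": [-86, -185, 0], "dr": [0, 0, 1.385], "jaw": 1},
    {"slide": [-94, -203, 0], "dr": [0, 0, 1.515], "jaw": 1},
    {"slide": [-102, -220, 0], "dr": [0, 0, 1.645], "jaw": 1},
    {"slide": [-110, -237, 0], "dr": [0, 0, 1.775], "jaw": 1},
    {"slide": [-119, -255, 0], "dr": [0, 0, 1.904], "jaw": 1},
    {"slide": [-125, -269, 0], "dr": [0, 0, 2.012], "jaw": 1},
    {"slide": [-131, -281, 0], "dr": [0, 0, 2.1], "jaw": 1},
    {"slide": [-134, -287, 0], "dr": [0, 0, 2.142], "jaw": 1},
    {"slide": [-135, -289, 0], "dr": [0, 0, 2.164], "jaw": 1}
  ]
}}

```text
t: 7.65
tool_pos: [0.4712, -0.2742, 0.3962]
orientation: [-3.127, -0.295, 0.002]
force: [-0.4, -0.2, -4.2]
opening: 0.0135
gripper_force: 60.0
```

{"op": "servo_tool", "data": {
  "increments": [
    {"slide": [0, 0, -1], "dr": [-0.01, 0.01, 0], "jaw": 1},
    {"slide": [0, 0, -2], "dr": [-0.03, 0.03, 0], "jaw": 1},
    {"slide": [0, 0, -3], "dr": [-0.055, 0.055, 0], "jaw": 1},
    {"slide": [0, 0, -5], "dr": [-0.08, 0.08, 0], "jaw": 1},
    {"slide": [0, 0, -6], "dr": [-0.105, 0.105, 0], "jaw": 1},
    {"slide": [0, 0, -8], "dr": [-0.13, 0.13, 0], "jaw": 1},
    {"slide": [0, 0, -9], "dr": [-0.155, 0.155, 0], "jaw": 1},
    {"slide": [0, 0, -10], "dr": [-0.18, 0.18, 0], "jaw": 1},
    {"slide": [0, 0, -12], "dr": [-0.205, 0.205, 0], "jaw": 1},
    {"slide": [0, 0, -13], "dr": [-0.23, 0.23, 0], "jaw": 1},
    {"slide": [0, 0, -14], "dr": [-0.255, 0.255, 0], "jaw": 1},
    {"slide": [0, 0, -16], "dr": [-0.28, 0.28, 0], "jaw": 1},
    {"slide": [0, 0, -17], "dr": [-0.305, 0.305, 0], "jaw": 1},
    {"slide": [0, 0, -19], "dr": [-0.33, 0.33, 0], "jaw": 1},
    {"slide": [0, 0, -20], "dr": [-0.355, 0.355, 0], "jaw": 1},
    {"slide": [0, 0, -21], "dr": [-0.38, 0.38, 0], "jaw": 1},
    {"slide": [0, 0, -23], "dr": [-0.405, 0.405, 0], "jaw": 1},
    {"slide": [0, 0, -24], "dr": [-0.43, 0.43, 0], "jaw": 1},
    {"slide": [0, 0, -25], "dr": [-0.45, 0.45, 0], "jaw": 1},
    {"slide": [0, 0, -26], "dr": [-0.457, 0.457, 0], "jaw": 1}
  ]
}}

```text
t: 9.65
tool_pos: [0.4717, -0.2729, 0.423]
orientation: [2.635, 0.255, 0.685]
force: [-0.3, 0.8, -4.3]
opening: 0.0134
gripper_force: 60.0
```

{"op": "servo_tool", "data": {
  "increments": [
    {"slide": [0, 0, 0], "dr": [0, 0, 0], "jaw": 1},
    {"slide": [0, 0, 0], "dr": [0, 0, 0], "jaw": 1},
    {"slide": [0, 0, 0], "dr": [0, 0, 0], "jaw": 1},
    {"slide": [0, 0, 0], "dr": [0, 0, 0], "jaw": 1},
    {"slide": [0, 0, 0], "dr": [0, 0, 0], "jaw": 1}
  ]
}}

```text
t: 10.15
tool_pos: [0.4719, -0.2735, 0.4231]
orientation: [2.636, 0.254, 0.684]
force: [-0.2, -0.4, -3.8]
opening: 0.0138
gripper_force: 60.0
```

Run:
```python
from h import *
s=read_state();print(s["t"],s["q"].round(3),s["tool_pos"],s["force"])
O=[]
for n in ("wrist","top","side"):
    P=cam(n);im,d=read_camera(n);np.savez(f"{n}2.npz",im=im,d=d);
    if n!="wrist":
        u,v=map(int,proj(P,[.5437,-.301,.15]));u=min(max(u,64),448);v=min(max(v,64),320);im=cv2.resize(im[v-64:v+64,u-64:u+64],(384,384),interpolation=2)
    else: im=cv2.resize(im,(512,384))
    O.append(im)
    if n=="wrist": print("corner expected px",proj(P,[.5437,-.301,.15]))
cv2.imwrite("pics/w2.png",O[0][...,::-1]);cv2.imwrite("pics/ts2.png",np.hstack(O[1:])[...,::-1])
```

```text
10.15 [-0.626 -0.336  1.96   0.026  0.873  0.743] [ 0.47194648 -0.27350026  0.42312795] [-0.23795621 -0.35052428 -3.79849323]
corner expected px (np.float64(156.08292520374363), np.float64(263.0601186239237))
```

View pics/w2.png

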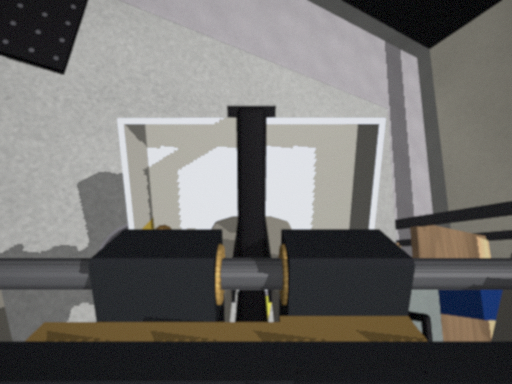

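View pics/ts2.png

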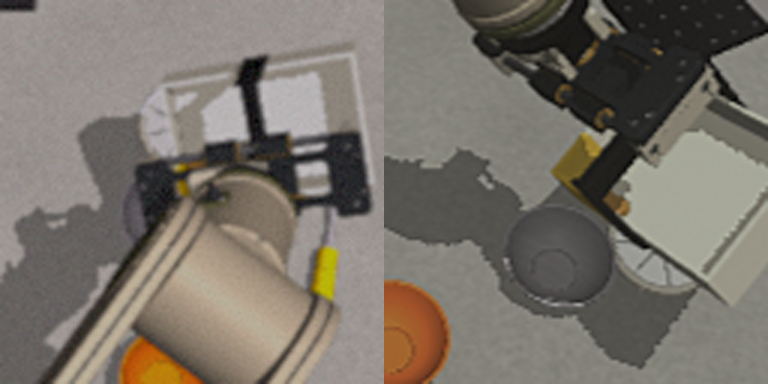

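The wrist view shows the tote tilted with its visible floor empty, and brass next to the yellow corner at (160,228). The side view shows brass at the corner beside the post, at about (615,205). The gripper hides some of the collars. I'll check for slip and for collar positions in tote coordinates.

```bash
cat >> h.py <<'E'
def intote(X,s):
    R0=Ro.from_rotvec(s["orientation"]); rt=R0*T2T.inv(); h=s["tool_pos"]+R0.apply([0,0,.167])
    return rt.inv().apply((X-h).reshape(-1,3)).reshape(X.shape)*1000, h, rt
def report(tag):
    s=read_state()
    for n in ("wrist","side","top"):
        D=np.load(f"{n}{tag}.npz");im=D["im"];d=D["d"];Y,h,rt=intote(pts(n,d,cam(n)),s); ok=d>0
        f=ok&(abs(Y[...,0])<80)&(abs(Y[...,1])<57)&(abs(Y[...,2]+96)<14)&(im.min(-1)>90)
        if f.sum()>50:
            A=np.c_[Y[f][:,:2],np.ones(f.sum())];c=np.linalg.lstsq(A,Y[f][:,2],rcond=None)[0]
            print(n,"floor n",f.sum(),"slopes deg",np.degrees(c[:2]).round(1),"z0",c[2].round(1))
        hsv=cv2.cvtColor(im,cv2.COLOR_RGB2HSV)
        b=ok&(hsv[...,1]>90)&(hsv[...,0]>9)&(hsv[...,0]<28)&(abs(Y[...,0])<100)&(abs(Y[...,1])<75)&(Y[...,2]<-60)&(Y[...,2]>-105)
        k,l,st,ce=cv2.connectedComponentsWithStats(b.astype(np.uint8))
        for i in range(1,k):
            if st[i,4]>4: print("  blob",n,ce[i].round(),st[i,4],np.median(Y[l==i],0).round(),Y[l==i].min(0).round(),Y[l==i].max(0).round(),np.median(hsv[l==i],0))
        r=ok&(im.min(-1)>90)&(abs(Y[...,2]+55)<4)&(abs(Y[...,0])<100)&(abs(Y[...,1])<75)
        if r.sum()>20: print("  rim",Y[r].min(0).round(),Y[r].max(0).round())
    print("corner world",h+rt.apply([.086,.061,-.096]))
E
python3 -c "
from h import *
report(2)"
```

```text
wrist floor n 15253 slopes deg [0.1 0.1] z0 -96.9
  blob wrist [149. 225.] 63 [ 86.  20. -86.] [ 85.  18. -95.] [ 86.  27. -72.] [ 23. 162. 144.]
  blob wrist [163. 227.] 31 [ 75.  25. -90.] [ 71.  24. -93.] [ 80.  27. -86.] [ 18. 137.  99.]
  rim [-90. -66. -59.] [ 91.  64. -53.]
side floor n 1702 slopes deg [-0.   0.1] z0 -97.0
  blob side [326. 241.] 86 [ 86.  37. -70.] [ 83.  18. -82.] [ 89.  58. -60.] [ 23.  164.  106.5]
  blob side [328. 255.] 17 [ 56.  65. -75.] [ 43.  65. -92.] [ 71.  66. -63.] [ 22. 133.  66.]
  blob side [338. 255.] 43 [ 40.  49. -88.] [ 30.  43. -97.] [ 57.  56. -85.] [ 18. 139.  97.]
  rim [-92. -66. -59.] [ 92.  64. -53.]
top floor n 1166 slopes deg [0.1 0.3] z0 -95.9
  blob top [356. 170.] 13 [ 81.  27. -84.] [ 70.  20. -88.] [ 87.  29. -63.] [ 18. 172. 108.]
  blob top [355. 178.] 7 [ 87.  50. -72.] [ 86.  43. -83.] [ 87.  57. -64.] [ 22. 125. 106.]
  rim [-89. -68. -59.] [ 91.  63. -51.]
corner world [ 0.54428508 -0.30103428  0.15066489]
```

No slip: the floor slopes agree within 0.1° and the rim is where it should be. The visible collars look like a touching row at the corner, but the gripper hides part of it. I'll turn the tilted tote about the vertical so that the side camera looks into the corner.

Run:
```python
from h import *
for tilt in (37,40):
    p,r=goal((.5437,-.301),.15,161,tilt); print(tilt,p,rel(p,r))
```

```text
37 [ 0.48380306 -0.3498819   0.42259662] (array([-10.6,  69.5,  32.2]), array([ 0.4461,  0.4456, -0.8364]))
40 [ 0.47107303 -0.35609075  0.41828405] (array([-25.2,  72.3,  31.3]), array([ 0.4279,  0.4946, -0.8197]))
```

{"op": "servo_tool", "data": {
  "increments": [
    {"slide": [-1, 3, 1], "dr": [0.017, 0.02, -0.033], "jaw": 1},
    {"slide": [-3, 7, 3], "dr": [0.043, 0.049, -0.082], "jaw": 1},
    {"slide": [-4, 12, 5], "dr": [0.073, 0.084, -0.139], "jaw": 1},
    {"slide": [-6, 17, 7], "dr": [0.103, 0.119, -0.197], "jaw": 1},
    {"slide": [-8, 22, 10], "dr": [0.132, 0.153, -0.254], "jaw": 1},
    {"slide": [-10, 27, 12], "dr": [0.162, 0.188, -0.311], "jaw": 1},
    {"slide": [-11, 33, 14], "dr": [0.193, 0.223, -0.369], "jaw": 1},
    {"slide": [-13, 38, 16], "dr": [0.222, 0.257, -0.426], "jaw": 1},
    {"slide": [-15, 43, 18], "dr": [0.252, 0.292, -0.484], "jaw": 1},
    {"slide": [-17, 48, 21], "dr": [0.282, 0.326, -0.541], "jaw": 1},
    {"slide": [-18, 53, 23], "dr": [0.312, 0.361, -0.598], "jaw": 1},
    {"slide": [-20, 58, 25], "dr": [0.342, 0.396, -0.656], "jaw": 1},
    {"slide": [-22, 63, 27], "dr": [0.372, 0.43, -0.713], "jaw": 1},
    {"slide": [-24, 68, 29], "dr": [0.402, 0.465, -0.77], "jaw": 1},
    {"slide": [-25, 71, 31], "dr": [0.42, 0.485, -0.805], "jaw": 1},
    {"slide": [-25, 72, 31], "dr": [0.428, 0.495, -0.82], "jaw": 1},
    {"slide": [-25, 72, 31], "dr": [0.428, 0.495, -0.82], "jaw": 1},
    {"slide": [-25, 72, 31], "dr": [0.428, 0.495, -0.82], "jaw": 1}
  ]
}}

```text
t: 12.1
tool_pos: [0.4711, -0.3556, 0.4186]
orientation: [2.32, 1.655, 1.023]
force: [-0.0, 0.0, -3.9]
opening: 0.0136
gripper_force: 60.0
```

Run:
```python
from h import *
s=read_state();print(s["t"],s["q"].round(3),s["tool_pos"],s["force"])
for n in ("wrist","top","side"):
    P=cam(n);im,d=read_camera(n);np.savez(f"{n}3.npz",im=im,d=d)
    if n=="side":
        u,v=map(int,proj(P,[.5437,-.301,.15]));print(u,v);im=cv2.resize(im[v-64:v+64,u-75:u+75],(750,600)[:2],interpolation=cv2.INTER_CUBIC)
        cv2.imwrite("pics/s3.png",im[...,::-1])
report(3)
```

```text
12.1 [-9.430e-01 -1.000e-03  1.682e+00  7.020e-01  1.374e+00 -7.230e-01] [ 0.47108638 -0.3555773   0.41861169] [-3.71917509e-03  1.56143324e-02 -3.85585671e+00]
325 252
wrist floor n 15426 slopes deg [0.1 0.2] z0 -96.7
  blob wrist [149. 225.] 60 [ 85.  21. -86.] [ 85.  18. -94.] [ 86.  28. -73.] [ 23.  160.5 117. ]
  blob wrist [163. 227.] 30 [ 75.  25. -90.] [ 71.  24. -93.] [ 79.  27. -86.] [ 18. 135. 112.]
  rim [-91. -65. -59.] [ 90.  65. -52.]
side floor n 607 slopes deg [ 0.2 -0.1] z0 -96.4
  blob side [337. 246.] 74 [ 49.  53. -87.] [ 32.  44. -97.] [ 69.  61. -65.] [ 18. 144.  93.]
  rim [-90. -65. -59.] [ 42.  65. -52.]
top floor n 1111 slopes deg [-0.   0.2] z0 -96.5
  blob top [359. 175.] 220 [ 69.  51. -85.] [ 34.  14. -98.] [ 87.  62. -60.] [ 21. 208. 115.]
  rim [-91. -70. -59.] [ 90.  64. -51.]
corner world [ 0.54379647 -0.30033076  0.15041729]
```

View pics/s3.png

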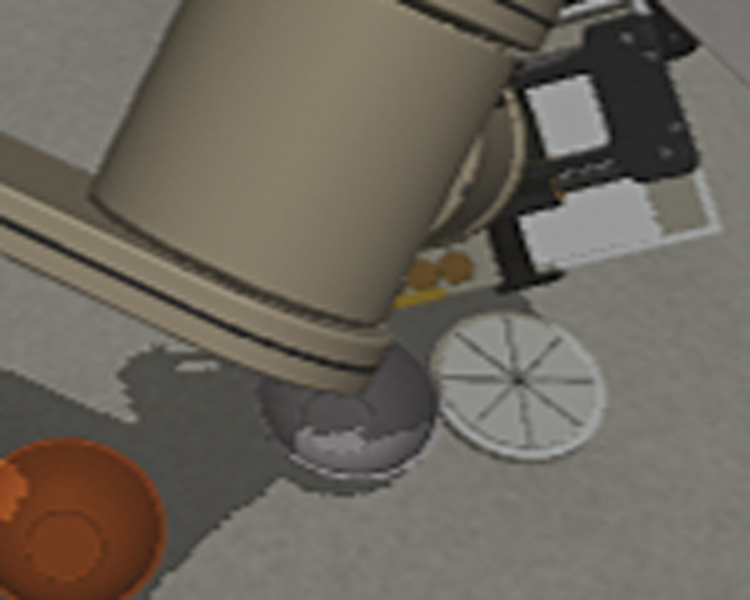

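In the side view two collars are on the +y wall, at crop (423,272) and (457,265), and the arm hides the corner. The top view sees the corner at (359,175), so I'll enlarge that.

Run:
```python
from h import *
im=np.load("top3.npz")["im"];cv2.imwrite("pics/t3.png",cv2.resize(im[145:205,325:400],(750,600),interpolation=cv2.INTER_CUBIC)[...,::-1])
```

```text
(no output)
```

View pics/t3.png

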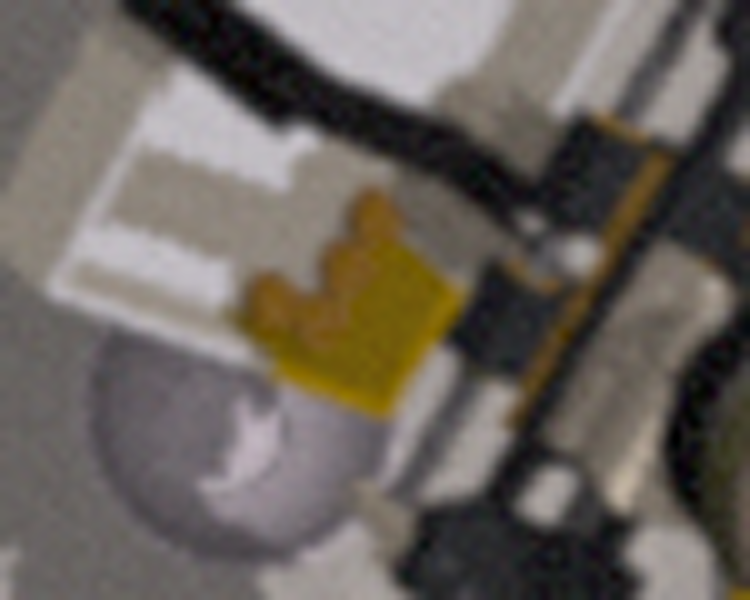

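The top crop shows all four collars packed touching in the yellow corner, at (270,295), (315,325), (345,265) and (375,210), with the dish under it. Now I lower the tote so the corner sits a little above the dish.

Run:
```python
from h import *
p,r=goal((.5437,-.301),.072,161,40); print(p,rel(p,r))
```

```text
[ 0.47107303 -0.35609075  0.34028405] (array([-36.3, -35.4,  59.8]), array([0.0004, 0.    , 0.0005]))
```

{"op": "servo_tool", "data": {
  "increments": [
    {"slide": [-1, -1, 2], "dr": [0, 0, 0], "jaw": 1},
    {"slide": [-4, -4, 6], "dr": [0, 0, 0], "jaw": 1},
    {"slide": [-8, -8, 13], "dr": [0, 0, 0], "jaw": 1},
    {"slide": [-13, -12, 21], "dr": [0, 0, 0], "jaw": 1},
    {"slide": [-18, -18, 30], "dr": [0, 0, 0], "jaw": 1},
    {"slide": [-23, -23, 39], "dr": [0, 0, 0], "jaw": 1},
    {"slide": [-28, -28, 47], "dr": [0, 0, 0], "jaw": 1},
    {"slide": [-32, -32, 54], "dr": [0, 0, 0], "jaw": 1},
    {"slide": [-35, -34, 58], "dr": [0, 0, 0], "jaw": 1},
    {"slide": [-36, -35, 60], "dr": [0, 0, 0], "jaw": 1},
    {"slide": [-36, -35, 60], "dr": [0, 0, 0], "jaw": 1},
    {"slide": [-36, -35, 60], "dr": [0, 0, 0], "jaw": 1},
    {"slide": [-36, -35, 60], "dr": [0, 0, 0], "jaw": 1},
    {"slide": [-36, -35, 60], "dr": [0, 0, 0], "jaw": 1}
  ]
}}

```text
t: 13.65
tool_pos: [0.4715, -0.3563, 0.3408]
orientation: [2.319, 1.656, 1.024]
force: [0.0, 0.4, -3.5]
opening: 0.0139
gripper_force: 60.0
```

Run:
```python
from h import *
s=read_state();print(s["t"],s["dq"].round(3),s["tool_pos"],s["force"],s["gripper_force"])
for n in ("wrist","top","side"):
    im,d=read_camera(n);np.savez(f"{n}4.npz",im=im,d=d)
report(4)
D=np.load("side4.npz");X=pts("side",D["d"],cam("side"));m=(np.linalg.norm(X[...,:2]-[.5437,-.301],axis=-1)<.07)&(X[...,2]>.03)&(X[...,2]<.045)&(X[...,1]<-.301)
c=X[m][:,:2]*1000;A=np.c_[2*c,np.ones(len(c))];q=np.linalg.lstsq(A,(c**2).sum(1),rcond=None)[0];print("dish",q[:2],np.sqrt(q[2]+q[0]**2+q[1]**2))
im=np.load("top4.npz")["im"];cv2.imwrite("pics/t4.png",cv2.resize(im[140:220,320:420],(750,600),interpolation=cv2.INTER_CUBIC)[...,::-1])
```

```text
13.65 [ 0.001  0.001  0.002 -0.002  0.    -0.001] [ 0.4715205  -0.35631309  0.34081997] [ 0.02912689  0.4028089  -3.48279142] 59.99850511550903
wrist floor n 15423 slopes deg [0.1 0.1] z0 -96.8
  blob wrist [149. 225.] 59 [ 85.  21. -86.] [ 85.  18. -95.] [ 86.  27. -72.] [ 23. 159. 117.]
  blob wrist [163. 227.] 30 [ 75.  25. -89.] [ 71.  24. -93.] [ 80.  27. -87.] [ 18. 136. 112.]
  rim [-91. -65. -59.] [ 90.  65. -51.]
side floor n 474 slopes deg [-0.1  0.3] z0 -96.7
  blob side [333. 262.] 29 [ 45.  57. -87.] [ 32.  51. -97.] [ 64.  61. -77.] [ 18. 143.  87.]
  rim [-90. -66. -59.] [ 41.  64. -51.]
top floor n 994 slopes deg [-0.2  0.2] z0 -96.3
  blob top [354. 180.] 197 [ 69.  51. -84.] [  34.   12. -100.] [ 86.  63. -60.] [ 22. 219. 114.]
  rim [-91. -72. -59.] [ 90.  64. -51.]
corner world [ 0.54423524 -0.3011779   0.07227444]
dish [ 542.607052   -303.60063174] 49.63948203535308
```

View pics/t4.png

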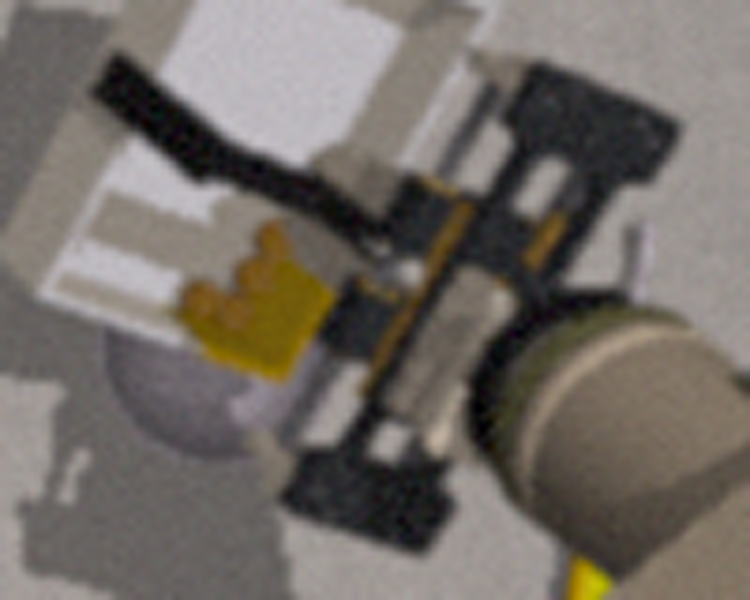

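The last crop shows four collars still in the yellow corner over the dish. The tote is held without slip, its corner is 32 mm above the rim and on the dish centre, and nothing is touching it (force on the tool is the tote's weight only). Handing in.

```bash
python3 -c "
from plant import *
print(close_job())"
```

```text
the job is handed in; nothing more can be done
None
```

The job is handed in: the arm still holds the tote, tilted 40°, with all four collars touching in the yellow corner about 32 mm above the rim of the steel dish, over its middle, and nothing touching the tote.

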